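Walk the etching power supply home into its dock

ROBOT

A 7-joint arm with a two-finger parallel gripper is mounted at the origin on the work surface; the furniture and walls round the work are solid. World frame = base frame: x ahead of the robot, y to its left, z up, the work surface at z = 0. Lengths are in m, angles in rad, forces in N, time in s.
With the tool pointing down it reaches from about 0.425 to 0.975 m from the base axis. Payload 16.7 kg.
Tool frame: the origin (TCP) lies at the very end of the fingers, on their centre line; the grasp point (between the pads) lies 19 mm behind it; z points along the fingers, x is the direction in which the jaws open and shut, and the axes are right-handed (so a half turn about z gives the same grasp; the last joint's range is limited). The gripper opens to 85 mm and grips with 20 to 120 N. Pads are 22 mm wide; open, the fingers measure 114 mm over their backs; the gripper's body (76 mm by 85 mm) begins 54 mm behind the grasp point. The pads swing forward as they close: fully open they stand 13 mm farther back than shut.
Start: joints at [-1.407, 0.426, 0.074, 1.606, -0.034, 1.111, -0.067], TCP at [0.208, 0.642, 0.231] pointing down, gripper open.
Joint ranges: [-2.85, 2.85], [-0.5, 2.14], [-1.23, 1.37], [0.21, 2.46], [-1.02, 4.16], [0.16, 2.05], [-2.73, 2.73]. Speed limits (rad/s): [1.89, 1.89, 2.39, 2.39, 3.01, 3.01, 3.01].

INTERFACE

Orientations are given as a unit quaternion [w, x, y, z].
In Python, from bench import * gives the robot as it stands. The module is installed in compiled form; this text tells all that it offers.
- The arm moves only by the tool drive_tool, never from a script. Its argument "commands" is a list of rows, each a list of 7 numbers: the gripper command: -1 is shut, 1 is fully open, values between are in proportion, then the shift along the tool's x, y, z in cm, then the turn, a rotation vector about the tool's x, y, z in rad. A call has 1 to 12 rows; each row shifts and turns the commanded pose from where the row before left it, along the tool's axes as they then stand; what a row does not reach is not made up. A row lasts 1/8 s, in which the tool goes at most 62.5 mm and 10.7 degrees, less where a joint would pass 70% of its speed; a pose out of reach is approached as far as the arm can. A call is refused whole if a number of a shift passes 6.25 or a number of a turn 0.188, either way. A call with a gripper value outside its range is refused whole. The fingers move at their own pace and stop on an object; the grip force is fixed at half the most. Time passes only in rows, so rows that do not move let the fingers close. It gives the time, the measured TCP pose, the force and the opening at its end, in the units of the state.
- get_obs(): the state, without advancing time (a new reading comes with each control period).
- grab_frame(name): name is "scene" or "top" or "wrist"; returns a dict with "pixels" (384x512x3 uint8, blue, green, red), "z_map" (384x512 float32, m along the optical axis (not along the pixel's ray), 0 where there is no reading), "mtx" (3x3 intrinsics, pixels), "camera_from_world" (4x4, takes a point from world to camera coordinates). Camera axes: x right, y up, looking along -z (the intrinsics and any distortion apply to the point x, -y, -z); pixel columns grow to the right and rows downward; lengths in m; the calibration is good to about 2 mm. A picture is of the moment at which its call begins.
- close_job(): hands the job in, once; it reports no verdict.
Trained networks look in a picture, given as the dict that the camera call returned (one of the last four; its "shot" number tells which), for a name from the list of things; names that differ only in an ending like _2 or _b are one class to them, and where a whole thing is asked for, a point or a joint stands for the part that bears it (a point fixed in the world has none). Each returns a list of dicts, best first, with "score" (0 to 1); they miss things now and then, are a little off and sometimes report something else, mostly with a low value. They report only what shows in the picture. A call takes as long as a camera call.
- recognise(picture, name): "pixel" ([row, column] in pixels, amid what is visible of it).
The state is a dict: "t": time; "joint_positions": joint angles; "qd": joint speeds; "joint_torque": joint torques, N m; "eef_pos": TCP position; "eef_rot": TCP orientation; "wrist_force": force on the tool from outside, world axes, zero at the start; "ft_torque": the same for the moment, N m; "finger_gap": opening from 0.0 (shut) to 1.0 (fully open).
Only numpy, scipy, OpenCV 4.12 (cv2) and the standard library are available. Lean on these libraries where they do the work, as an engineer would, in place of code of your own. Each camera call takes 0.05 s, during which the arm holds its last target.

TASK

Walk the heavy bench power supply forward into its dock by pushing on its two black corner bumpers in turn, in short pushes and at least twice on each, until it stands fully home with both brass contact studs of the dock pressed in. Keep it roughly straight (never more than about 15 degrees askew to the dock), do not press on the control panel between the bumpers, and leave the tub, the ink roller and the tape roll where they are.

Things in the scene. Friction and masses are not known exactly. Their poses are not given: they have to be found in the camera images.
- supply: Bench power supply, grey case on rubber feet, about 1.8 kg, case 110 mm deep (x), 202 mm wide, 66 mm high; stands on the board before the dock, control panel towards the robot. Sliding it takes 5 to 12 N. Origin: under the middle of the case, at its soles (12 mm above the table). x points to its back (into the dock), y left, z up. Home: origin 55 mm before the dock's origin, axes along the dock's.
- bumper_left: Left black corner bumper on the robot's side of the supply, fixed to it: a low shoe 38 mm wide, 30 mm high, with a post above it set back 12 mm. Origin: middle of the shoe's front face, the face to push on, 82 mm left of the supply's middle, 34 mm above the table (22 mm above the board); axes as the supply's. With the supply home it lies at x = -130, y = +82 mm in the dock's frame.
- bumper_right: Right black corner bumper, mirror image of the left one. Origin: middle of its shoe's front face, 82 mm right of the supply's middle. Home: x = -130 mm, y = -82 mm in the dock's frame.
- panel: Control panel of the supply between the bumpers (124 x 52 mm; meter, two knobs, two terminals, rocker switch), fixed to the supply; not to be pressed on. Origin: its middle. Its plate lies 17 mm behind the front faces of the bumpers' shoes; the knobs reach to 8 mm behind those faces, within 52 mm of the middle.
- dock: Fixed dock on a plywood board (320 x 390 x 12 mm, on the table): two slippery black plastic rails, 22 mm high, 224 mm apart inside, and behind them a dark grey housing with rubber stops and two brass studs. Origin: middle of the plane of the stops, at table height. x points level into the dock (the way to walk), y left, z up. Board top z = 12 mm; board x -280 to +40, y -250 to +140 mm.
- dock_mouth (a point): Middle of the dock's mouth, 80 mm before the stops, at the board's top; axes as the dock's. The rails flare out here: inside they are 256 mm apart at this mouth, narrow to 224 mm over 30 mm, then run straight for 50 mm to the stops. A supply pushed in too far askew binds between the rails.
- stud_left (a joint): Left sprung brass contact stud of the dock, 55 mm left of its middle, 44 mm above the table: 0 = out (8 mm proud of the rubber stops), 0.008 m = fully in, level with the stops, when the supply's back touches them. Pushes back with 1 to 2 N, less than the supply's friction.
- stud_right (a joint): Right sprung brass contact stud, the same, 55 mm right of the middle.
- tub: Clear plastic tub, 98 mm wide, 56 mm high, standing on the baseboard right of the dock; bystander. Origin: centre of its underside.
- brayer: Ink roller with red handle, 152 x 85 x 31 mm, lying on the table; bystander. Origin: centre of its underside.
- tape_roll: Grey roll of tape, 97 mm wide, 48 mm high, lying on the table near the robot; bystander. Origin: centre of its underside.

How it is judged:
By the outcome, as a careful person would: the job done as asked, in the order asked, and still so for the second after the job is handed in, with the robot touching nothing.
It also fails if it takes over 64 s, if anything falls off the work surface, if the arm or the gripper's body presses on something with over 40 N, if the wrist force passes 120 N, or if a joint passes its speed limit or range.

## Working session

There is one attempt and no reset: what is moved stays moved. The work goes in short steps, Python scripts to look and compute and a tool call to move; the robot and the scene stay as the last step left them, time stands still between calls to the robot, and variables do not carry over. Pictures are saved under pics/ and viewed, and the job is handed in when it is done.

Besides the shell and the picture viewer there is one more tool, called after "Emit:" as name(argument=value, ...), one argument or row to a line, values as JSON. drive_tool: Moves the arm, as the interface text tells. Its arguments: {"type":"object","properties":{"commands":{"type":"array","items":{"type":"array","items":{"type":"number"}}}},"required":["commands"]}

```bash
mkdir -p pics; cat > h.py <<'E'
from bench import *
import numpy as np, cv2
def world(f,r,c,z=None):
    K=f["mtx"];T=np.linalg.inv(f["camera_from_world"])
    d=f["z_map"][int(r),int(c)]
    ray=np.array([(c-K[0,2])/K[0,0],-(r-K[1,2])/K[1,1],-1.])
    if z is None: p=ray*d; return (T@np.r_[p,1])[:3]
    o=T[:3,3]; v=T[:3,:3]@ray
    return o+v*(z-o[2])/v[2]
def cloud(f):
    K=f["mtx"];T=np.linalg.inv(f["camera_from_world"]);d=f["z_map"]
    r,c=np.mgrid[:d.shape[0],:d.shape[1]]
    P=np.stack([(c-K[0,2])/K[0,0]*d,-(r-K[1,2])/K[1,1]*d,-d],-1)
    W=P@T[:3,:3].T+T[:3,3]; W[d==0]=np.nan
    return W
E
python3 - <<'E'
from h import *
for n in ["scene","top","wrist"]:
    f=grab_frame(n); cv2.imwrite(f"pics/{n}0.png",f["pixels"])
    np.savez(f"{n}0.npz",**{k:f[k] for k in("pixels","z_map","mtx","camera_from_world")})
    for k in ["supply","bumper_left","bumper_right","dock","tub","brayer","tape_roll","stud_left","stud_right","panel"]:
        for q in recognise(f,k)[:2]: 
            r,c=q["pixel"]; print(n,k,round(q["score"],2),[int(r),int(c)],world(f,r,c).round(3))
print(get_obs())
E
```

```text
scene supply 0.76 [199, 271] [ 0.516 -0.194  0.075]
scene bumper_left 0.47 [192, 232] [ 0.495 -0.071  0.044]
scene bumper_right 0.82 [222, 271] [ 0.474 -0.239  0.051]
scene dock 0.93 [231, 308] [ 0.551 -0.289  0.009]
scene tub 0.64 [212, 360] [ 0.697 -0.338  0.015]
scene brayer 0.8 [201, 148] [0.322 0.07  0.028]
scene tape_roll 0.96 [253, 209] [ 0.302 -0.216  0.044]
scene tape_roll 0.39 [193, 236] [ 0.494 -0.087  0.047]
scene panel 0.73 [191, 235] [ 0.495 -0.084  0.053]
scene panel 0.71 [201, 250] [ 0.489 -0.147  0.056]
top supply 0.78 [192, 261] [ 0.536 -0.162  0.078]
top supply 0.59 [215, 261] [ 0.483 -0.163  0.072]
top bumper_left 0.77 [213, 223] [ 0.489 -0.072  0.049]
top bumper_right 0.66 [168, 278] [ 0.614 -0.209  0.012]
top bumper_right 0.57 [222, 284] [ 0.47  -0.221  0.048]
top dock 0.69 [169, 281] [ 0.612 -0.217  0.012]
top tub 0.9 [152, 337] [ 0.661 -0.362  0.015]
top brayer 0.69 [278, 149] [0.327 0.105 0.02 ]
top tape_roll 0.57 [274, 280] [ 0.346 -0.216  0.001]
top panel 0.73 [212, 260] [ 0.489 -0.161  0.075]
{'t': 1.65, 'joint_positions': array([-1.40752825,  0.42607262,  0.07389749,  1.60601627, -0.03410489,
        1.11079662, -0.06714514]), 'qd': array([-0.00036678, -0.00100365,  0.00054578, -0.00025829, -0.00035844,
       -0.00044085,  0.00070424]), 'joint_torque': array([-9.84464023e-04, -9.49517727e+01,  3.75637025e+00, -4.63884044e+01,
        1.90016924e-02,  2.42110553e-03, -1.34214312e-05]), 'eef_pos': array([0.20769594, 0.64220678, 0.2313128 ]), 'eef_rot': array([-4.11195452e-06,  8.08638341e-01,  5.88306071e-01, -2.58579100e-05]), 'wrist_force': array([ 0.16402612, -0.77944061,  0.79558658]), 'ft_torque': array([-0.00994542, -0.04700094, -0.0029844 ]), 'finger_gap': 1.001285089416388}
```

View images.

```bash
python3 - <<'E'
import cv2,numpy as np
a=cv2.imread("pics/top0.png");cv2.imwrite("pics/topc.png",cv2.resize(a[90:310,110:400],None,fx=2.7,fy=2.7,interpolation=3))
a=cv2.imread("pics/scene0.png");cv2.imwrite("pics/scenec.png",cv2.resize(a[100:300,110:410],None,fx=2.6,fy=2.6,interpolation=3))
E
```

```text
(no output)
```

View pics/topc.png

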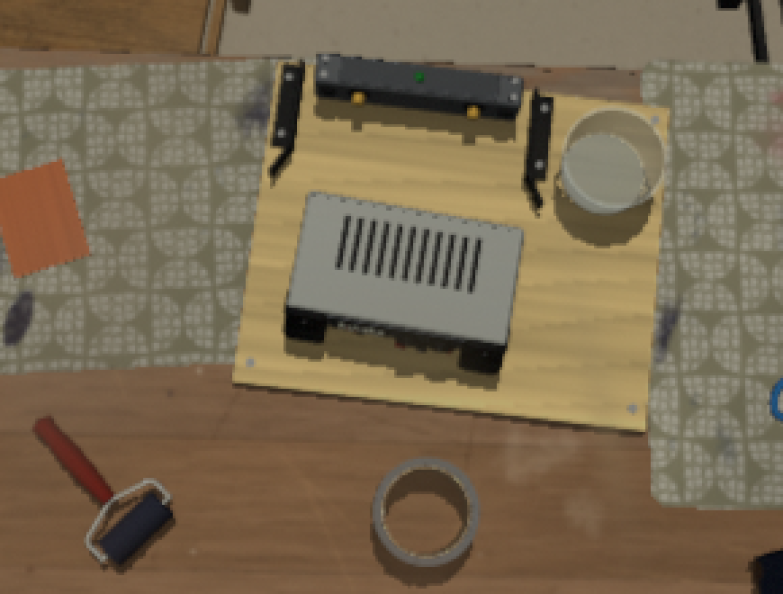

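View pics/scenec.png

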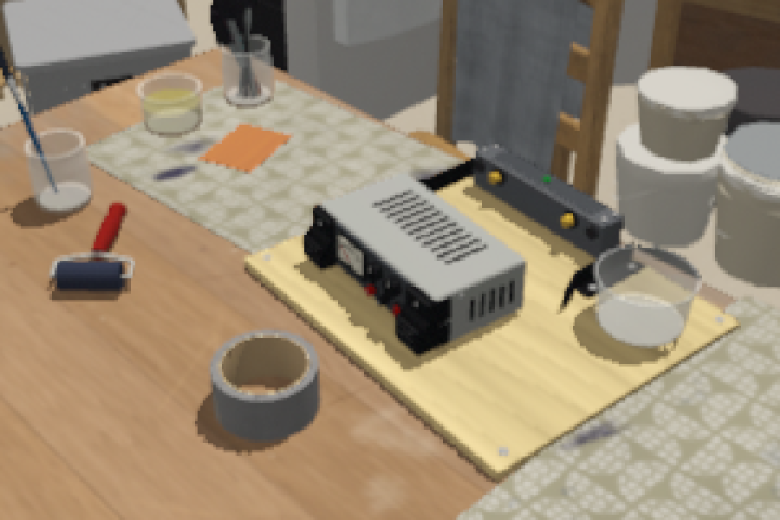

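```bash
cat >> h.py <<'E'
def rect(P):
    P=(P*1000).astype(np.float32); (c,s,a)=cv2.minAreaRect(P); b=cv2.boxPoints((c,s,a))
    return np.array(c)/1000,np.array(s),a,b/1000
def supply(f):
    W=cloud(f); m=(W[...,2]>.068)&(W[...,2]<.088)&(W[...,0]>.4)&(W[...,0]<.75)&(W[...,1]>-.35)&(W[...,1]<.0)
    m=m.astype(np.uint8); n,l,st,_=cv2.connectedComponentsWithStats(m); k=1+np.argmax(st[1:,4]); m=l==k
    return W,m
E
python3 - <<'E'
from h import *
for n in ["top","scene"]:
    f=dict(np.load(n+"0.npz")); W,m=supply(f)
    print(n,"supply",m.sum(),rect(W[m][:,:2]),np.median(W[m][:,2]))
    # color board
    hsv=cv2.cvtColor(f["pixels"],cv2.COLOR_BGR2HSV)
    b=(abs(W[...,2]-.012)<.008)&(hsv[...,1]>70)&(hsv[...,2]>150)&(W[...,0]>.38)&(W[...,1]<.05)
    b=cv2.morphologyEx(b.astype(np.uint8),cv2.MORPH_OPEN,np.ones((3,3)))
    nn,l,st,_=cv2.connectedComponentsWithStats(b); b=l==1+np.argmax(st[1:,4])
    print("board",b.sum(),rect(W[b][:,:2]),np.median(W[b][:,2]))
    # z map of fingers etc
    h=(W[...,2]>.03)&(W[...,0]>.6)&(W[...,0]<.8)&(W[...,1]>-.3)&(W[...,1]<0.05)&~m
    print("housing",rect(W[h][:,:2]),np.percentile(W[h][:,2],[5,50,95]))
    if n=="top":
        print(f["camera_from_world"].round(3),f["mtx"])
        # brass
        br=(hsv[...,0]>15)&(hsv[...,0]<30)&(hsv[...,1]>180)&(hsv[...,2]>100)
        print(np.argwhere(br&(W[...,0]>.55))[:30].tolist())
E
```

```text
top supply 3870 (array([ 0.54096814, -0.15750536]), array([201.87234497, 121.62678528]), 80.92146301269531, array([[ 0.46499002, -0.24758148],
       [ 0.5850932 , -0.26677275],
       [ 0.6169463 , -0.06742923],
       [ 0.49684307, -0.04823798]], dtype=float32)) 0.0774173711646281
board 8239 (array([ 0.58062268, -0.20904622]), array([389.07015991, 304.58605957]), 84.26992797851562, array([[ 4.0966788e-01, -3.8740402e-01],
       [ 7.1273196e-01, -4.1781452e-01],
       [ 7.5157750e-01, -3.0688416e-02],
       [ 4.4851342e-01, -2.7792359e-04]], dtype=float32)) 0.011758053366365706
housing (array([ 0.6903689 , -0.16394798]), array([258.19064331, 115.57420349]), 84.60684204101562, array([[ 0.620704  , -0.28704047],
       [ 0.7357666 , -0.2979032 ],
       [ 0.7600338 , -0.0408555 ],
       [ 0.6449712 , -0.02999277]], dtype=float32)) [0.0329007  0.05700535 0.06136376]
[[ 0.021 -0.999  0.033 -0.16 ]
 [ 0.981  0.027  0.193 -0.536]
 [-0.194  0.028  0.981 -1.039]
 [ 0.     0.     0.     1.   ]] [[443.82576322   0.         254.76720433]
 [  0.         443.82576322 193.16652759]
 [  0.    
[... 191 characters left out ...]
.58843166, -0.27103636],
       [ 0.61674863, -0.06900837],
       [ 0.49729225, -0.05226486]], dtype=float32)) 0.0757752385098801
board 5184 (array([ 0.58765216, -0.20911084]), array([396.75085449, 321.89465332]), 84.6764907836914, array([[ 0.40899396, -0.39169806],
       [ 0.7295002 , -0.42156318],
       [ 0.76631033, -0.02652362],
       [ 0.44580415,  0.00334149]], dtype=float32)) 0.010243344967111156
housing (array([ 0.69393414, -0.17608299]), array([252.2698822, 115.0210495]), 82.24695587158203, array([[ 0.6199333 , -0.29330653],
       [ 0.7339029 , -0.3088233 ],
       [ 0.767935  , -0.05885947],
       [ 0.6539654 , -0.04334271]], dtype=float32)) [0.03135484 0.05244469 0.05837043]
```

```bash
cat >> h.py <<'E'
def proj(f,P):
    P=np.atleast_2d(P); C=f["camera_from_world"]; p=P@C[:3,:3].T+C[:3,3]; K=f["mtx"]
    return np.c_[K[0,2]+K[0,0]*p[:,0]/-p[:,2], K[1,2]+K[1,1]*-p[:,1]/-p[:,2]]
def fr(x,y,yawdeg):
    a=np.radians(yawdeg);c,s=np.cos(a),np.sin(a)
    return lambda P:np.c_[np.asarray(P)[:,:2]@np.array([[c,s],[-s,c]])+[x,y],np.asarray(P)[:,2]]
E
cat > ov.py <<'E'
from h import *
import sys
D=fr(.7126,-.1666,-5.6); S=fr(.547,-.1605,-8.5)
def ov(f,S,D,out,box,k):
    im=cv2.resize(f["pixels"],None,fx=k,fy=k,interpolation=cv2.INTER_CUBIC)
    def pl(P,col,closed=True):
        q=((proj(f,P)+.5)*k).astype(np.int32); cv2.polylines(im,[q],closed,col,1)
    m=.001
    pl(D(m*np.array([[-280,-250,12],[40,-250,12],[40,140,12],[-280,140,12]])),(0,0,255))
    for s in(1,-1):
        pl(D(m*np.array([[-80,s*128,34],[-50,s*112,34],[0,s*112,34]])),(255,0,255),False)
        pl(D(m*np.array([[-8,s*55,44],[0,s*55,44]])),(0,255,255),False)
        pl(S(m*np.array([[-75,s*63,7],[-75,s*101,7],[-75,s*101,37],[-75,s*63,37]])),(0,255,0))
    pl(S(m*np.array([[-55,-101,66],[55,-101,66],[55,101,66],[-55,101,66]])),(255,0,0))
    r0,r1,c0,c1=[int(v*k) for v in box]; cv2.imwrite(out,im[r0:r1,c0:c1])
if __name__=="__main__":
    ov(dict(np.load("top0.npz")),S,D,"pics/ovt.png",(105,260,190,365),4)
    ov(dict(np.load("scene0.npz")),S,D,"pics/ovs.png",(140,290,200,400),4)
E
python3 ov.py
```

```text
(no output)
```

View pics/ovt.png

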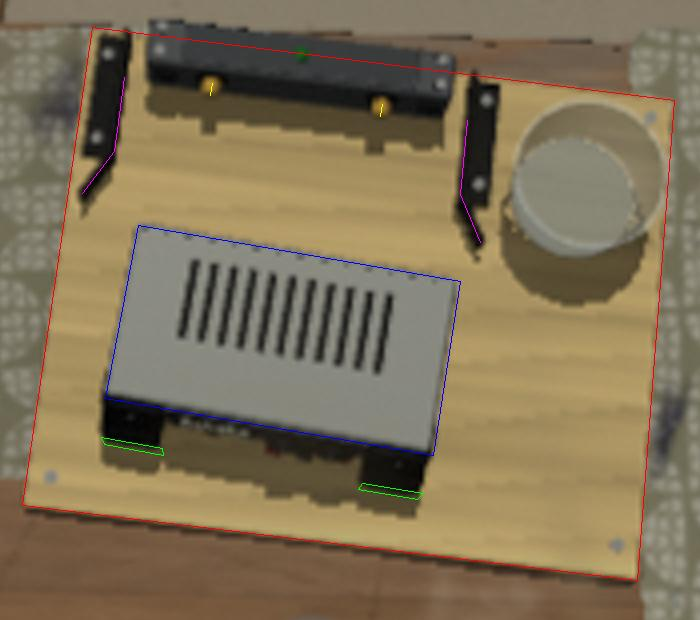

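View pics/ovs.png

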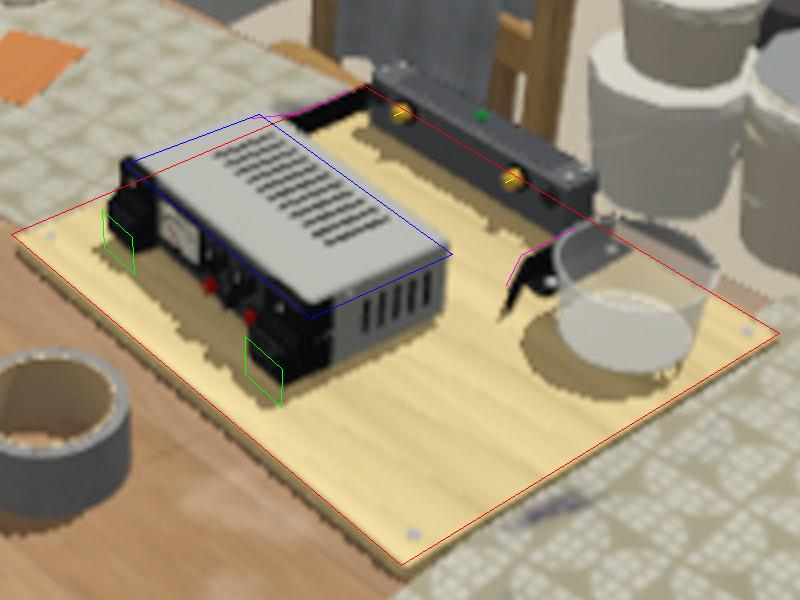

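```bash
sed -i 's/\*101,66\]/&/; s/66\]/78]/g; s/,7\]/,19]/g; s/,37\]/,49]/g' ov.py
python3 - <<'E'
from h import *
f=dict(np.load("top0.npz"))
Q=[world(f,105+r/4-.5,190+c/4-.5,.078)[:2] for c,r in [(138,226),(461,281),(434,455),(106,397)]]
Q=np.array(Q);print(Q.round(4))
m=Q.mean(0); v=(Q[0]-Q[1])+(Q[3]-Q[2]); u=(Q[0]-Q[3])+(Q[1]-Q[2])
print(m,np.degrees(np.arctan2(-v[0],v[1])),np.degrees(np.arctan2(u[1],u[0])),np.linalg.norm(v)/2,np.linalg.norm(u)/2)
E
```

```text
[[ 0.6128 -0.0692]
 [ 0.5841 -0.2671]
 [ 0.4766 -0.2508]
 [ 0.5065 -0.0537]]
[ 0.5450011  -0.16019701] -8.459177081586047 -8.454274320993404 0.19963236776004595 0.10807955346606392
```

```bash
sed -i 's/S=fr(.*$/S=fr(.545,-.1602,-8.46)/' ov.py; python3 ov.py; python3 - <<'E'
from h import *
S=fr(.545,-.1602,-8.46);D0=np.array([.7126,-.1666]);a=np.radians(-5.6);R=np.array([[np.cos(a),-np.sin(a)],[np.sin(a),np.cos(a)]])
P=np.array([[0,0,0],[-.075,.082,0],[-.075,-.082,0]]);w=S(P)[:,:2];print(w,(w-D0)@R)
print("tcp",(np.array([.2077,.6422])-D0)@R)
E
```

```text
[[ 0.545      -0.1602    ]
 [ 0.48287984 -0.06805834]
 [ 0.45875234 -0.23027382]] [[-0.16742464 -0.00998544]
 [-0.23823978  0.0756546 ]
 [-0.24642267 -0.08814113]]
tcp [-0.58141536  0.75567032]
```

View pics/ovt.png

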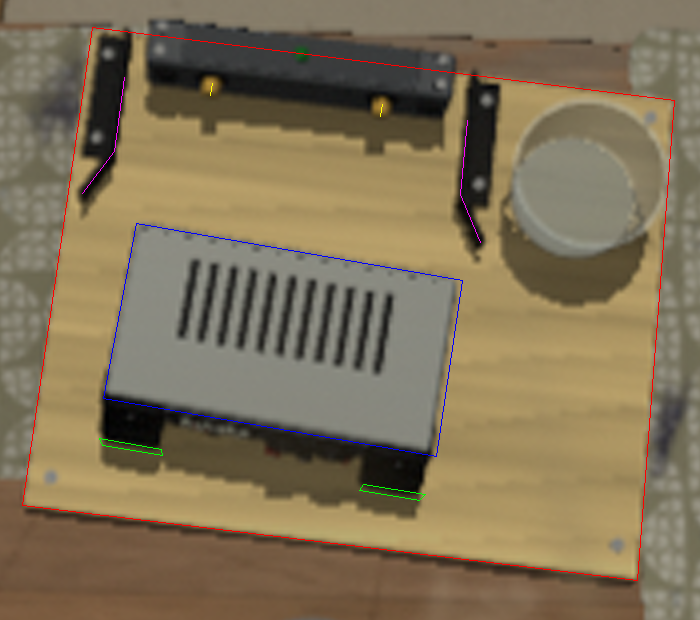

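View pics/ovs.png

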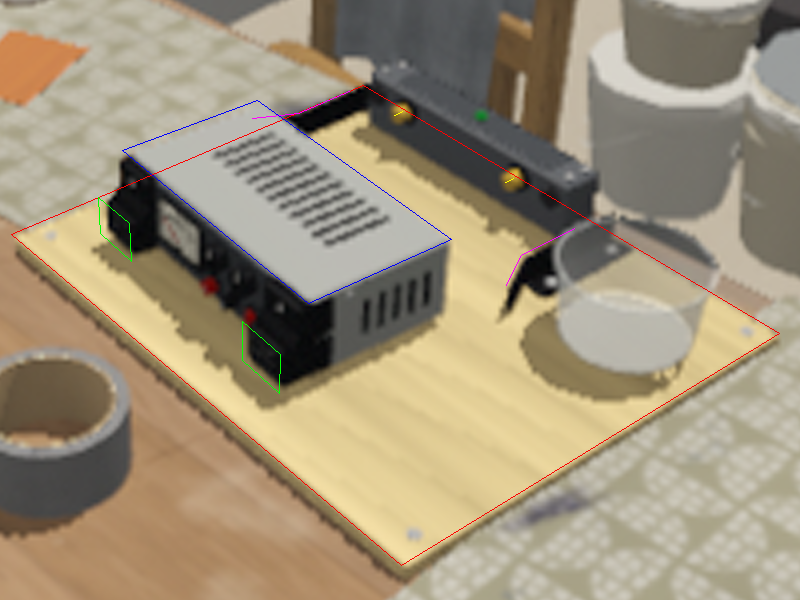

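Emit:
drive_tool(
  commands=[
    [-1,0,0,0,0,0,-0.108],
    [-1,0,0,0,0,0,-0.108],
    [-1,-5,3.3,0,0,0,0],
    [-1,-5,3.3,0,0,0,0],
    [-1,-5,3.3,0,0,0,0],
    [-1,-5,3.3,0,0,0,0],
    [-1,-5,3.3,0,0,0,0],
    [-1,-5,3.3,0,0,0,0],
    [-1,-5,3.3,0,0,0,0],
    [-1,-5,3.3,0,0,0,0],
    [-1,-5,3.3,0,0,0,0],
    [-1,0,0,0,0,0,0],
  ],
)

```text
t: 3.15
eef_pos: [0.4615, 0.1615, 0.2317]
eef_rot: [0.0, 0.743, 0.67, 0.0]
wrist_force: [0.1, 1.2, 0.3]
finger_gap: -0.002
```

```bash
cat >> h.py <<'E'
D0=np.array([.7126,-.1666]);_a=np.radians(-5.6);RD=np.array([[np.cos(_a),-np.sin(_a)],[np.sin(_a),np.cos(_a)]])
def tcp():
    from scipy.spatial.transform import Rotation as R
    o=get_obs(); p=o["eef_pos"]; q=o["eef_rot"]; M=R.from_quat([q[1],q[2],q[3],q[0]]).as_matrix()
    d=(p[:2]-D0)@RD
    ty=np.degrees(np.arctan2(M[1,1],M[0,1]))+5.6
    print("t %.2f dock mm"%o["t"],(d*1000).round(1),"z",round(p[2]*1000,1),"yaw err",ty.round(2),"tilt",M[:,2].round(3),"F",(o["wrist_force"][:2]@RD).round(1),o["wrist_force"][2].round(1),"gap",round(o["finger_gap"],2))
E
python3 -c "from h import *;tcp()"
```

```text
t 3.15 dock mm [-281.9  302. ] z 231.7 yaw err -0.33 tilt [ 0.001 -0.    -1.   ] F [-0.1  1.2] 0.3 gap -0.0
```

Emit:
drive_tool(
  commands=[
    [-1,-5.6,0,0,0,0,0],
    [-1,-5.6,0,0,0,0,0],
    [-1,-5.6,0,0,0,0,0],
    [-1,-5.6,0,0,0,0,0],
    [-1,-5.6,0,0,0,0,0],
    [-1,-5.6,0,0,0,0,0],
    [-1,-5.6,0,0,0,0,0],
    [-1,0,0,5.2,0,0,0],
    [-1,0,0,5.2,0,0,0],
    [-1,0,0,5.2,0,0,0],
    [-1,0,0,3.0,0,0,0],
    [-1,0,0,2.0,0,0,0],
  ],
)

```text
t: 4.65
eef_pos: [0.4217, -0.2237, 0.0237]
eef_rot: [-0.001, 0.74, 0.672, -0.0]
wrist_force: [0.1, 0.0, 0.5]
finger_gap: 0.001
```

```bash
python3 - <<'E'
from h import *
tcp()
f=grab_frame("scene");cv2.imwrite("pics/s1.png",cv2.resize(f["pixels"][100:300,150:400],None,fx=3,fy=3,interpolation=3))
E
```

```text
t 4.65 dock mm [-284.   -85.2] z 23.7 yaw err 0.1 tilt [-0.002  0.001 -1.   ] F [0.1 0. ] 0.5 gap 0.0
```

View pics/s1.png

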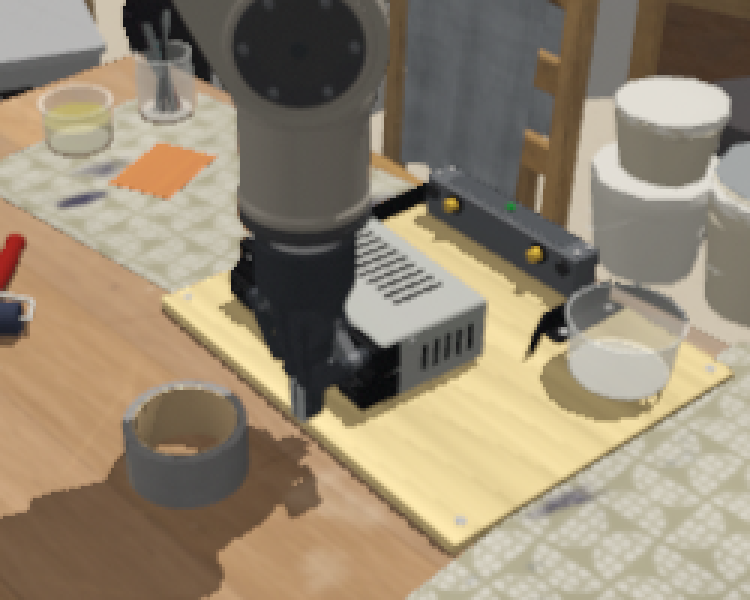

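Emit:
drive_tool(
  commands=[
    [-1,-0.4,1.5,0,0,0,0],
    [-1,0,0.8,0,0,0,0],
    [-1,0,0.8,0,0,0,0],
    [-1,0,0.8,0,0,0,0],
    [-1,0,0.8,0,0,0,0],
    [-1,0,0,0,0,0,0],
  ],
)

```text
t: 5.45
eef_pos: [0.4692, -0.2332, 0.0259]
eef_rot: [0.0, 0.74, 0.672, 0.0]
wrist_force: [0.4, 0.5, 0.4]
finger_gap: -0.003
```

```bash
cat >> h.py <<'E'
from scipy.optimize import least_squares
def spose(f,guess=None):
    """supply pose in dock frame from top-plate depth/colour; robust to occlusion: fit edges via template mask"""
    W=cloud(f); hsv=cv2.cvtColor(f["pixels"],cv2.COLOR_BGR2HSV)
    m=(abs(W[...,2]-.0775)<.007)&(hsv[...,1]<50)&(hsv[...,2]>95)&(W[...,0]>.4)&(W[...,0]<.75)&(W[...,1]>-.33)&(W[...,1]<.0)
    m=cv2.morphologyEx(m.astype(np.uint8),cv2.MORPH_CLOSE,np.ones((5,5)))
    n,l,st,_=cv2.connectedComponentsWithStats(m); m=l==1+np.argmax(st[1:,4])
    return W,m
E
python3 - <<'E'
from h import *
tcp()
f=grab_frame("top");cv2.imwrite("pics/t2.png",cv2.resize(f["pixels"][100:270,190:370],None,fx=3.5,fy=3.5,interpolation=3))
np.savez("top1.npz",**{k:f[k] for k in("pixels","z_map","mtx","camera_from_world")})
E
```

```text
t 5.45 dock mm [-235.8  -90.1] z 25.9 yaw err 0.06 tilt [ 0.001 -0.    -1.   ] F [0.4 0.6] 0.4 gap -0.0
```

View pics/t2.png

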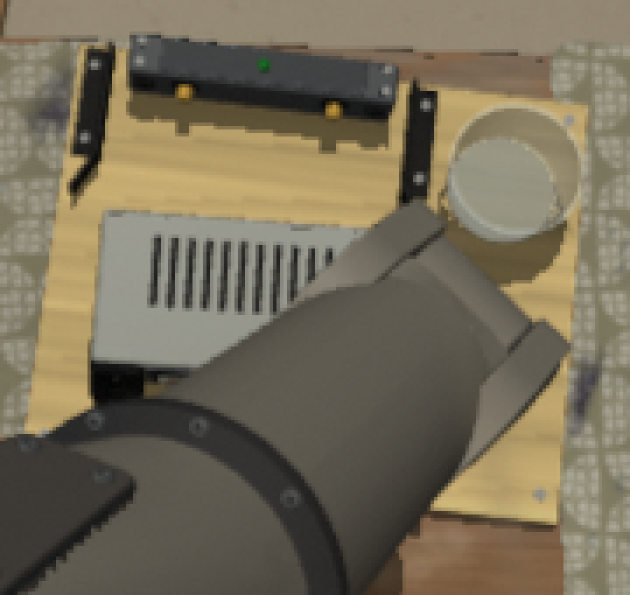

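```bash
cat >> h.py <<'E'
def fromclick(f,k,r0,c0,RL,RR,FL=None,full=False):
    """crop clicks (col,row): rear-left corner, a rear-edge point (or corner)"""
    w=lambda q:(world(f,r0+q[1]/k-.5,c0+q[0]/k-.5,.078)[:2]-D0)@RD
    a,b=w(RL),w(RR); v=a-b; yaw=np.arctan2(-v[0],v[1]); u=np.array([np.cos(yaw),np.sin(yaw)]);n=np.array([-u[1],u[0]])
    o=a-u*.055-n*.101
    print("yaw %.1f"%np.degrees(yaw),"RL",(a*1000).round(),"origin",(o*1000).round(1),"bumpL",((o-u*.075+n*.082)*1000).round(1),"bumpR",((o-u*.075-n*.082)*1000).round(1))
    if FL is not None:
        c=w(FL); d=a-c; print("side yaw %.1f len %.1f"%(np.degrees(np.arctan2(d[1],d[0])),1000*np.linalg.norm(d)))
E
python3 - <<'E'
from h import *
f=dict(np.load("top1.npz"));fromclick(f,3.5,100,190,(104,210),(360,229),(93,362))
E
```

```text
yaw 2.9 RL [-107.   99.] origin [-156.3   -4.4] bumpL [-235.4   73.7] bumpR [-227.   -90.1]
side yaw 3.7 len 107.8
```

Emit:
drive_tool(
  commands=[
    [-1,0,-3.0,0.2,0,0,0],
    [-1,5.5,0,0,0,0,0],
    [-1,5.5,0,0,0,0,0],
    [-1,5.4,0,0,0,0,0],
    [-1,0,1.6,0,0,0,0],
    [-1,0,0.7,0,0,0,0],
    [-1,0,0.7,0,0,0,0],
    [-1,0,0.7,0,0,0,0],
    [-1,0,0.7,0,0,0,0],
    [-1,0,0,0,0,0,0],
    [-1,0,-3.0,0,0,0,0],
  ],
)

```text
t: 6.88
eef_pos: [0.4695, -0.07, 0.0235]
eef_rot: [0.001, 0.741, 0.671, 0.0]
wrist_force: [-1.6, 0.1, -0.1]
finger_gap: 0.0
```

```bash
cat > look.py <<'E'
from h import *
import sys
n=sys.argv[1]; tcp()
f=grab_frame("top");cv2.imwrite(f"pics/t{n}.png",cv2.resize(f["pixels"][100:270,190:370],None,fx=3.5,fy=3.5,interpolation=3))
np.savez("topl.npz",**{k:f[k] for k in("pixels","z_map","mtx","camera_from_world")})
E
python3 look.py 3
```

```text
t 6.88 dock mm [-251.3   72.4] z 23.5 yaw err -0.06 tilt [ 0.002 -0.001 -1.   ] F [-1.6 -0.1] -0.1 gap 0.0
```

View pics/t3.png

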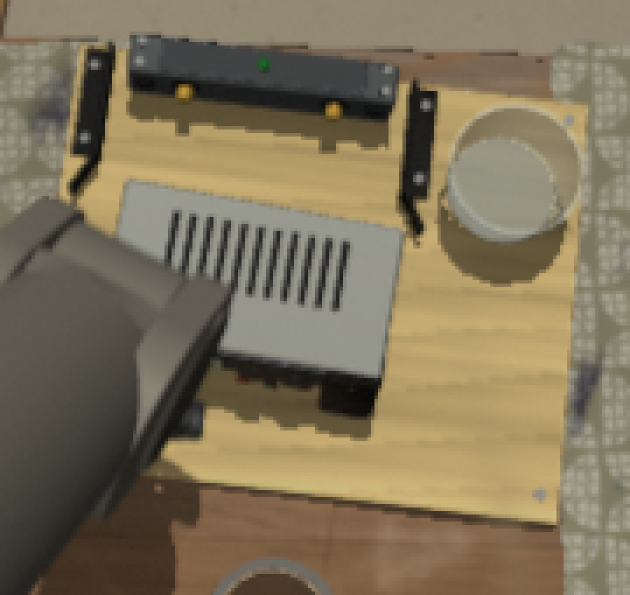

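```bash
python3 - <<'E'
from h import *
f=dict(np.load("topl.npz"));fromclick(f,3.5,100,190,(125,180),(405,231))
E
```

```text
yaw -3.4 RL [-83.  88.] origin [-143.9  -10. ] bumpL [-214.    76.3] bumpR [-223.6  -87.5]
```

Emit:
drive_tool(
  commands=[
    [-1,-5.4,0,0,0,0,0],
    [-1,-5.4,0,0,0,0,0],
    [-1,-5.2,0,0,0,0,0],
    [-1,0,1.5,0,0,0,0],
    [-1,0,0.7,0,0,0,0],
    [-1,0,0.7,0,0,0,0],
    [-1,0,0.7,0,0,0,0],
    [-1,0,0.7,0,0,0,0],
    [-1,0,0,0,0,0,0],
    [-1,0,-3.0,0,0,0,0],
  ],
)

```text
t: 8.18
eef_pos: [0.4673, -0.2278, 0.0232]
eef_rot: [0.001, 0.74, 0.673, 0.0]
wrist_force: [-1.3, -0.5, 0.6]
finger_gap: -0.002
```

```bash
python3 look.py 4
```

```text
t 8.18 dock mm [-238.1  -84.9] z 23.2 yaw err 0.22 tilt [ 0.001 -0.001 -1.   ] F [-1.2 -0.6] 0.6 gap -0.0
```

View pics/t4.png

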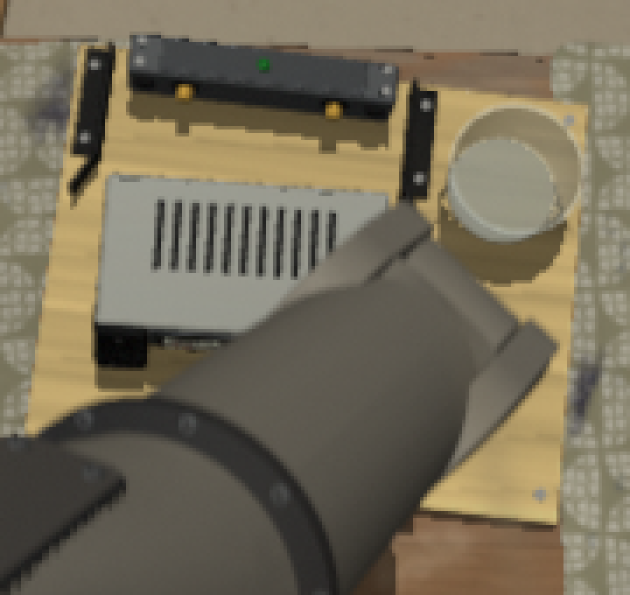

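```bash
python3 - <<'E'
from h import *
f=dict(np.load("topl.npz"));fromclick(f,3.5,100,190,(108,175),(388,194),(98,325))
E
```

```text
yaw 3.3 RL [-81. 100.] origin [-130.    -4.1] bumpL [-209.7   73.4] bumpR [-200.2  -90.4]
side yaw 4.0 len 107.4
```

Emit:
drive_tool(
  commands=[
    [-1,5.3,0,0,0,0,0],
    [-1,5.3,0,0,0,0,0],
    [-1,5.3,0,0,0,0,0],
    [-1,0,1.5,0,0,0,0],
    [-1,0,0.7,0,0,0,0],
    [-1,0,0.7,0,0,0,0],
    [-1,0,0.7,0,0,0,0],
    [-1,0,0.8,0,0,0,0],
    [-1,0,0,0,0,0,0],
    [-1,0,-3.0,0,0,0,0],
  ],
)

```text
t: 9.48
eef_pos: [0.4961, -0.0735, 0.0234]
eef_rot: [0.001, 0.741, 0.671, 0.0]
wrist_force: [-0.8, 0.3, -0.8]
finger_gap: -0.003
```

```bash
python3 look.py 5
```

```text
t 9.47 dock mm [-224.5   71.6] z 23.4 yaw err -0.04 tilt [ 0.002 -0.001 -1.   ] F [-0.9  0.3] -0.8 gap -0.0
```

View pics/t5.png

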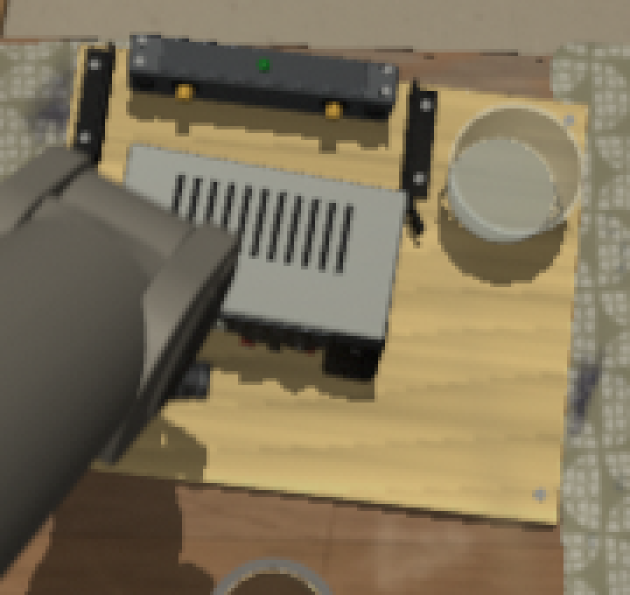

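```bash
python3 - <<'E'
from h import *
f=dict(np.load("topl.npz"));fromclick(f,3.5,100,190,(129,144),(408,193))
E
```

```text
yaw -3.0 RL [-57.  88.] origin [-116.8   -9.7] bumpL [-187.4   76.1] bumpR [-196.   -87.7]
```

Emit:
drive_tool(
  commands=[
    [-1,-5.3,0,0,0,0,0],
    [-1,-5.3,0,0,0,0,0],
    [-1,-5.3,0,0,0,0,0],
    [-1,0,1.6,0,0,0,0],
    [-1,0,0.7,0,0,0,0],
    [-1,0,0.7,0,0,0,0],
    [-1,0,0.7,0,0,0,0],
    [-1,0,0.8,0,0,0,0],
    [-1,0,0,0,0,0,0],
    [-1,0,-3.0,0,0,0,0],
  ],
)

```text
t: 10.78
eef_pos: [0.496, -0.2307, 0.0232]
eef_rot: [0.001, 0.74, 0.673, 0.0]
wrist_force: [-0.9, -1.0, 0.1]
finger_gap: 0.001
```

```bash
python3 look.py 6
```

```text
t 10.78 dock mm [-209.3  -84.9] z 23.2 yaw err 0.2 tilt [ 0.001 -0.001 -1.   ] F [-0.8 -1.1] 0.1 gap 0.0
```

View pics/t6.png

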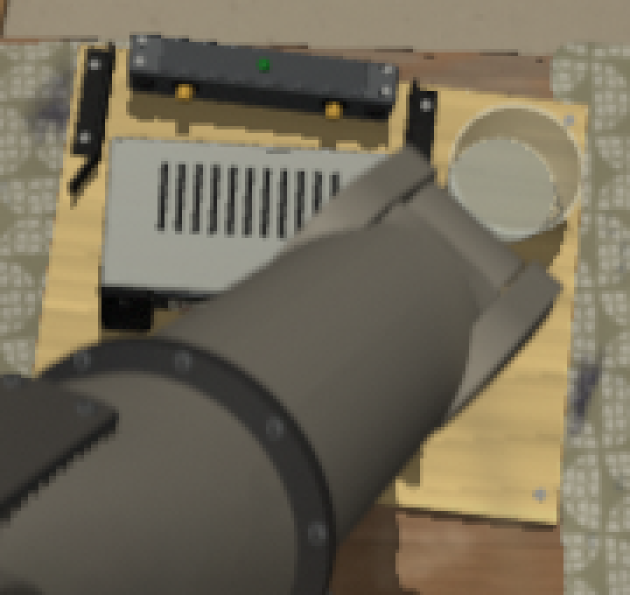

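```bash
python3 - <<'E'
from h import *
f=dict(np.load("topl.npz"));fromclick(f,3.5,100,190,(113,138),(370,155),(103,288))
E
```

```text
yaw 3.5 RL [-54. 100.] origin [-102.5   -4.1] bumpL [-182.3   73.2] bumpR [-172.4  -90.5]
side yaw 4.0 len 108.4
```

Emit:
drive_tool(
  commands=[
    [-1,5.3,0,0,0,0,0],
    [-1,5.3,0,0,0,0,0],
    [-1,5.4,0,0,0,0,0],
    [-1,0,1.5,0,0,0,0],
    [-1,0,0.6,0,0,0,0],
    [-1,0,0.6,0,0,0,0],
    [-1,0,0.6,0,0,0,0],
    [-1,0,0.7,0,0,0,0],
    [-1,0,0,0,0,0,0],
    [-1,0,-3.0,0,0,0,0],
  ],
)

```text
t: 12.08
eef_pos: [0.521, -0.0749, 0.0234]
eef_rot: [0.001, 0.741, 0.671, 0.0]
wrist_force: [-0.4, -0.2, 0.3]
finger_gap: -0.001
```

```bash
python3 look.py 7
```

```text
t 12.07 dock mm [-199.6   72.5] z 23.4 yaw err -0.04 tilt [ 0.002 -0.001 -1.   ] F [-0.4 -0.3] 0.3 gap -0.0
```

View pics/t7.png

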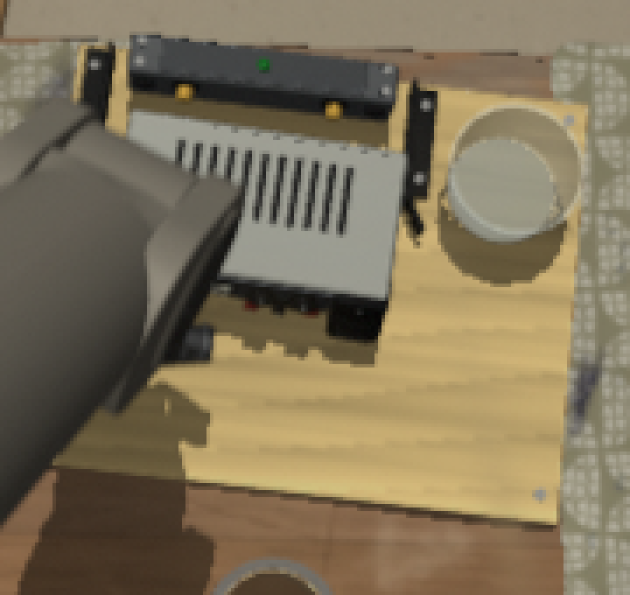

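```bash
python3 - <<'E'
from h import *
f=dict(np.load("topl.npz"));fromclick(f,3.5,100,190,(132,110),(410,153))
E
```

```text
yaw -1.8 RL [-31.  89.] origin [-89.6  -9.8] bumpL [-162.    74.5] bumpR [-167.1  -89.5]
```

Emit:
drive_tool(
  commands=[
    [-1,-5.4,0,0,0,0,0],
    [-1,-5.4,0,0,0,0,0],
    [-1,-5.4,0,0,0,0,0],
    [-1,0,1.7,0,0,0,0],
    [-1,0,0.7,0,0,0,0],
    [-1,0,0.7,0,0,0,0],
    [-1,0,0.7,0,0,0,0],
    [-1,0,0.7,0,0,0,0],
    [-1,0,0,0,0,0,0],
    [-1,0,-3.0,0,0,0,0],
  ],
)

```text
t: 13.38
eef_pos: [0.5207, -0.2348, 0.0232]
eef_rot: [0.001, 0.739, 0.673, 0.0]
wrist_force: [0.5, -0.3, -0.1]
finger_gap: 0.004
```

```bash
python3 look.py 8
```

```text
t 13.38 dock mm [-184.3  -86.6] z 23.2 yaw err 0.22 tilt [ 0.001 -0.    -1.   ] F [ 0.5 -0.2] -0.1 gap 0.0
```

View pics/t8.png

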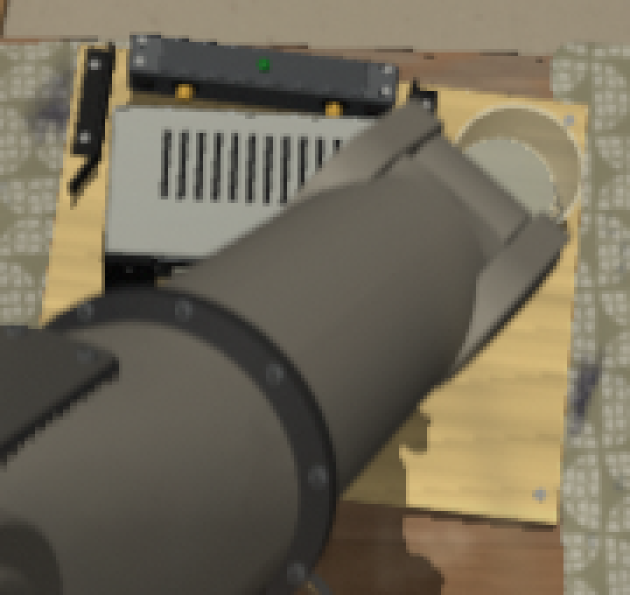

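```bash
python3 - <<'E'
from h import *
f=dict(np.load("topl.npz"));fromclick(f,3.5,100,190,(117,105),(370,120),(106,254))
E
```

```text
yaw 3.9 RL [-29. 100.] origin [-77.2  -4.1] bumpL [-157.6   72.6] bumpR [-146.4  -91. ]
side yaw 3.6 len 108.7
```

Emit:
drive_tool(
  commands=[
    [-1,5.3,0,0,0,0,0],
    [-1,5.3,0,0,0,0,0],
    [-1,5.4,0,0,0,0,0],
    [-1,0,1.4,0,0,0,0],
    [-1,0,0.6,0,0,0,0],
    [-1,0,0.6,0,0,0,0],
    [-1,0,0.6,0,0,0,0],
    [-1,0,0.6,0,0,0,0],
    [-1,0,0,0,0,0,0],
    [-1,0,-3.0,0,0,0,0],
  ],
)

```text
t: 14.68
eef_pos: [0.5437, -0.0789, 0.0233]
eef_rot: [0.001, 0.741, 0.672, 0.0]
wrist_force: [-0.2, 1.1, 0.4]
finger_gap: -0.002
```

```bash
python3 look.py 9
```

```text
t 14.68 dock mm [-176.6   70.8] z 23.3 yaw err -0.01 tilt [ 0.002 -0.001 -1.   ] F [-0.3  1.1] 0.4 gap -0.0
```

View pics/t9.png

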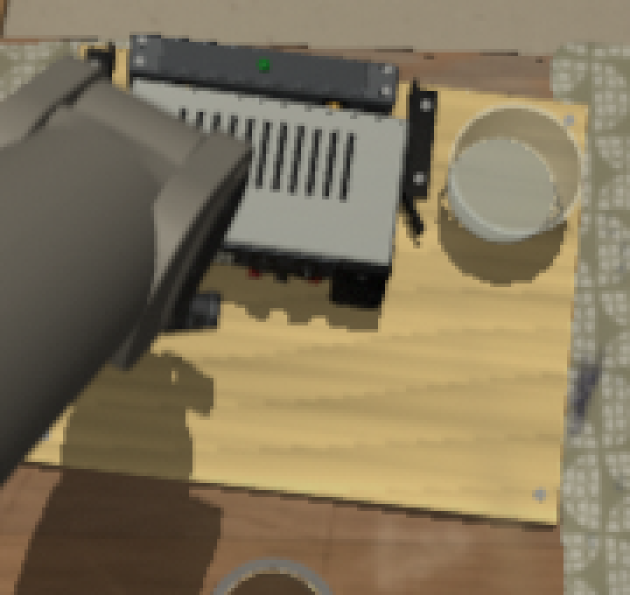

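```bash
python3 - <<'E'
from h import *
f=dict(np.load("topl.npz"));fromclick(f,3.5,100,190,(135,79),(408,119))
E
```

```text
yaw -1.3 RL [-8. 90.] origin [-65.6  -9.4] bumpL [-138.7   74.3] bumpR [-142.4  -89.7]
```

Emit:
drive_tool(
  commands=[
    [-1,-5.3,0,0,0,0,0],
    [-1,-5.3,0,0,0,0,0],
    [-1,-5.3,0,0,0,0,0],
    [-1,0,1.7,0,0,0,0],
    [-1,0,0.6,0,0,0,0],
    [-1,0,0.5,0,0,0,0],
    [-1,0,0.5,0,0,0,0],
    [-1,0,0.5,0,0,0,0],
    [-1,0,0,0,0,0,0],
  ],
)

```text
t: 15.85
eef_pos: [0.564, -0.2392, 0.023]
eef_rot: [-0.001, 0.74, 0.672, -0.001]
wrist_force: [-5.1, -3.9, -1.0]
finger_gap: 0.001
```

```bash
python3 look.py 10
```

```text
t 15.85 dock mm [-140.8  -86.8] z 23.0 yaw err 0.08 tilt [-0.002 -0.    -1.   ] F [-4.6 -4.4] -1.0 gap 0.0
```

View pics/t10.png

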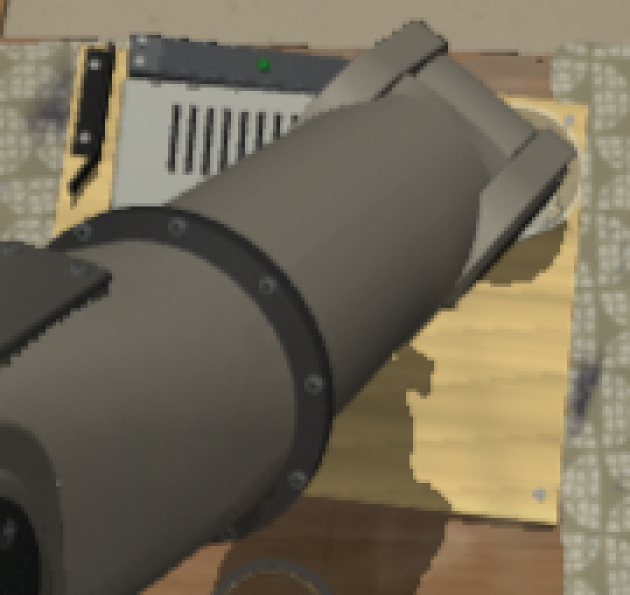

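Emit:
drive_tool(
  commands=[
    [-1,0,-3.0,0,0,0,0],
    [-1,5.3,0,0,0,0,0],
    [-1,5.3,0,0,0,0,0],
    [-1,5.4,0,0,0,0,0],
    [-1,0,1.4,0,0,0,0],
    [-1,0,0.5,0,0,0,0],
    [-1,0,0.5,0,0,0,0],
    [-1,0,0.4,0,0,0,0],
    [-1,0,0.3,0,0,0,0],
    [-1,0,0,0,0,0,0],
  ],
)

```text
t: 17.15
eef_pos: [0.5795, -0.0804, 0.0227]
eef_rot: [-0.002, 0.741, 0.672, -0.001]
wrist_force: [-8.8, 6.1, 2.1]
finger_gap: 0.003
```

```bash
python3 look.py 11
```

```text
t 17.15 dock mm [-140.9   72.8] z 22.7 yaw err -0.02 tilt [-0.004  0.002 -1.   ] F [-9.4  5.2] 2.1 gap 0.0
```

View pics/t11.png

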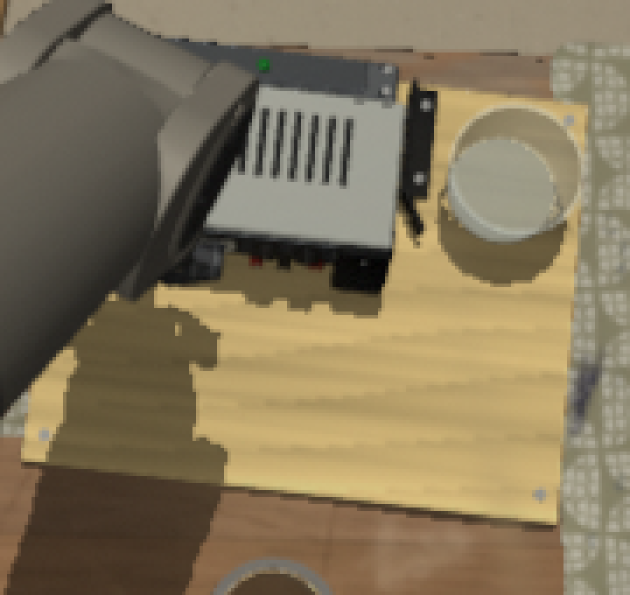

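Emit:
drive_tool(
  commands=[
    [-1,0,0.3,0,0,0,0],
    [-1,0,0,0,0,0,0],
  ],
)

```text
t: 17.45
eef_pos: [0.5795, -0.0803, 0.0222]
eef_rot: [-0.004, 0.741, 0.672, -0.002]
wrist_force: [-26.1, 9.7, 17.2]
finger_gap: -0.001
```

```bash
python3 - <<'E'
from h import *
tcp()
f=dict(np.load("topl.npz"))
for q in [(260,86),(404,104),(392,250),(215,232)]: print(((world(f,100+q[1]/3.5-.5,190+q[0]/3.5-.5,.078)[:2]-D0)@RD*1000).round(1))
E
```

```text
t 17.45 dock mm [-140.9   72.9] z 22.2 yaw err -0.03 tilt [-0.009  0.003 -1.   ] F [-26.9   7.1] 17.2 gap -0.0
[-1.9  1.6]
[  -1.9 -101.7]
[-109.6 -103.7]
[-112.4   20.5]
```

Emit:
drive_tool(
  commands=[
    [-1,0,-3.3,0,0,0,0],
    [-1,-5.3,0,0,0,0,0],
    [-1,-5.3,0,0,0,0,0],
    [-1,-5.4,0,0,0,0,0],
    [-1,0,1.4,0,0,0,0],
    [-1,0,0.5,0,0,0,0],
    [-1,0,0.5,0,0,0,0],
    [-1,0,0.4,0,0,0,0],
    [-1,0,0.3,0,0,0,0],
    [-1,0,0,0,0,0,0],
  ],
)

```text
t: 18.7
eef_pos: [0.5646, -0.2387, 0.0228]
eef_rot: [-0.002, 0.74, 0.672, -0.001]
wrist_force: [-14.2, 3.2, 9.1]
finger_gap: -0.004
```

```bash
python3 -c "from h import *;tcp()"
```

```text
t 18.70 dock mm [-140.3  -86.2] z 22.8 yaw err 0.06 tilt [-0.005  0.002 -1.   ] F [-14.5   1.7] 9.1 gap -0.0
```

Emit:
drive_tool(
  commands=[
    [-1,0,0.2,0,0,0,0],
    [-1,0,0,0,0,0,0],
  ],
)

```text
t: 18.95
eef_pos: [0.5647, -0.2387, 0.0226]
eef_rot: [-0.004, 0.741, 0.672, -0.002]
wrist_force: [-26.5, 5.7, 17.2]
finger_gap: 0.003
```

```bash
python3 -c "from h import *;tcp()"
```

```text
t 18.95 dock mm [-140.2  -86.1] z 22.6 yaw err 0.03 tilt [-0.008  0.003 -1.   ] F [-26.9   3.1] 17.2 gap 0.0
```

Emit:
drive_tool(
  commands=[
    [-1,0,-3.3,0,0,0,0],
    [-1,5.3,0,0,0,0,0],
    [-1,5.3,0,0,0,0,0],
    [-1,5.4,0,0,0,0,0],
    [-1,0,1.4,0,0,0,0],
    [-1,0,0.5,0,0,0,0],
    [-1,0,0.5,0,0,0,0],
    [-1,0,0.5,0,0,0,0],
    [-1,0,0.3,0,0,0,0],
    [-1,0,0,0,0,0,0],
  ],
)

```text
t: 20.2
eef_pos: [0.5795, -0.0811, 0.0226]
eef_rot: [-0.003, 0.741, 0.671, -0.002]
wrist_force: [-23.4, 3.2, 18.0]
finger_gap: -0.003
```

```bash
python3 -c "from h import *;tcp()"
```

```text
t 20.20 dock mm [-140.8   72.1] z 22.6 yaw err -0.05 tilt [-0.008  0.002 -1.   ] F [-23.6   0.9] 18.0 gap -0.0
```

Emit:
drive_tool(
  commands=[
    [-1,0,-4.5,0,0,0,0],
    [-1,0,0,-5,0,0,0],
    [-1,0,0,-5,0,0,0],
    [-1,0,0,-5,0,0,0],
    [-1,0,0,-5,0,0,0],
    [-1,5.5,0,0,0,0,0],
    [-1,5.5,0,0,0,0,0],
    [-1,5.5,0,0,0,0,0],
    [-1,5.5,0,0,0,0,0],
    [-1,5.5,0,0,0,0,0],
    [-1,5.5,0,0,0,0,0],
    [-1,0,0,0,0,0,0],
  ],
)

```text
t: 21.7
eef_pos: [0.5703, 0.2565, 0.2225]
eef_rot: [-0.0, 0.739, 0.674, -0.0]
wrist_force: [0.2, -1.8, 0.1]
finger_gap: 0.001
```

```bash
python3 look.py 12; python3 - <<'E'
from h import *
f=grab_frame("scene");cv2.imwrite("pics/s12.png",cv2.resize(f["pixels"][120:290,180:400],None,fx=3.5,fy=3.5,interpolation=3))
E
```

```text
t 21.70 dock mm [-182.9  407.2] z 222.5 yaw err 0.33 tilt [-0.001  0.    -1.   ] F [ 0.4 -1.8] 0.1 gap 0.0
```

View pics/t12.png

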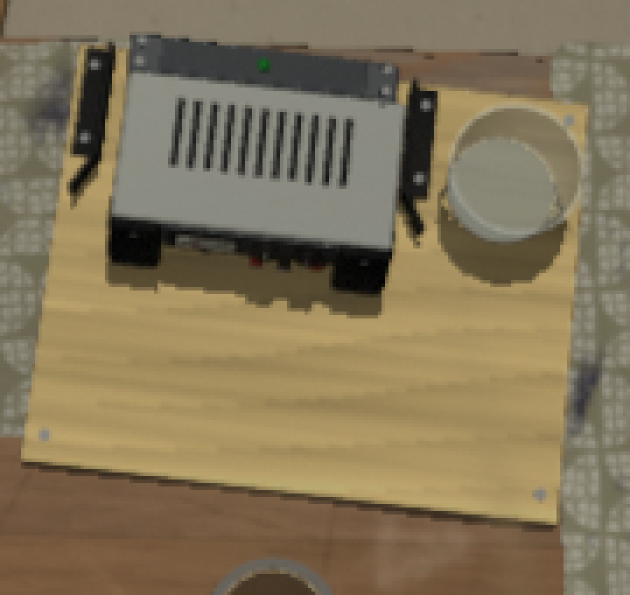

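View pics/s12.png

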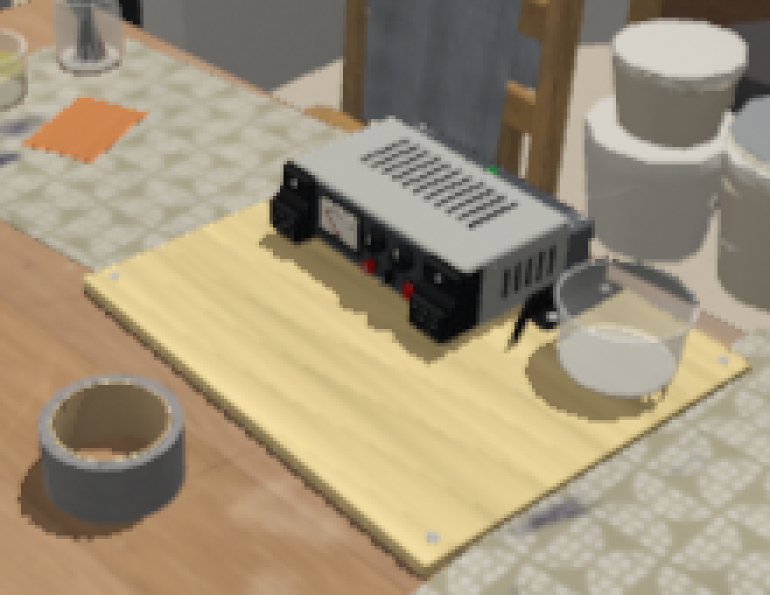

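```bash
python3 - <<'E'
from h import *
f=dict(np.load("topl.npz"));fromclick(f,3.5,100,190,(130,71),(406,104),(111,216))
w=lambda q:((world(f,100+q[1]/3.5-.5,190+q[0]/3.5-.5,.078)[:2]-D0)@RD*1000).round(1)
print(w((406,104)),w((391,249)),w((111,216)))
E
python3 - <<'E'
from h import *
f=grab_frame("top");im=cv2.resize(f["pixels"][105:180,215:325],None,fx=7,fy=7,interpolation=3);cv2.imwrite("pics/z13.png",im)
E
ls pics
```

```text
yaw 0.3 RL [-3. 95.] origin [-57.3  -6.7] bumpL [-132.8   74.9] bumpR [-131.8  -89.1]
side yaw 0.4 len 107.3
[  -1.8 -103.1] [-108.9 -102.9] [-110.2   93.9]
ovs.png
ovt.png
s1.png
s12.png
scene0.png
scenec.png
t10.png
t11.png
t12.png
t2.png
t3.png
t4.png
t5.png
t6.png
t7.png
t8.png
t9.png
top0.png
topc.png
wrist0.png
z13.png
```

View pics/z13.png

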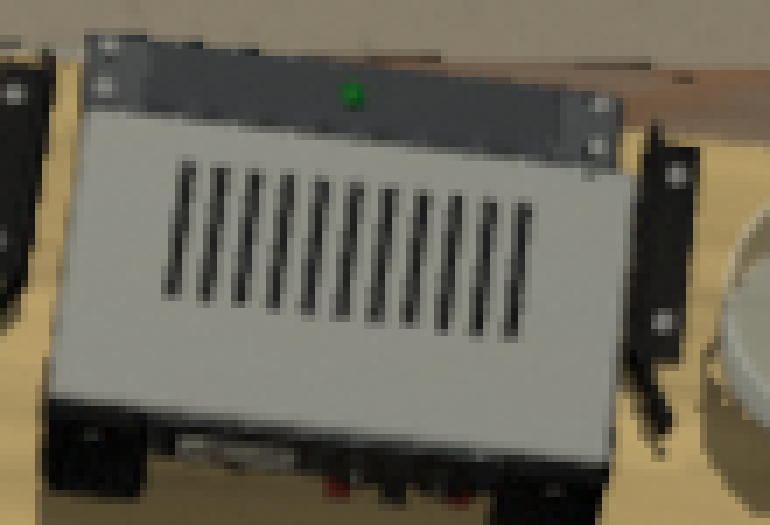

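```bash
python3 - <<'E'
import cv2
for n in (2,7,9,11,12):
    a=cv2.imread(f"pics/t{n}.png"); print(n,a[64,264],a[60:70,258:270].reshape(-1,3).max(0))
E
```

```text
2 [ 40 105  30] [ 59 105  56]
7 [ 41 108  30] [ 61 108  57]
9 [ 42 108  31] [ 61 108  57]
11 [ 42 110  31] [ 62 110  57]
12 [35 95 27] [53 95 49]
```

```bash
python3 - <<'E'
from h import *
f=grab_frame("top");g=dict(np.load("top0.npz"))
d=cv2.absdiff(f["pixels"],g["pixels"]).max(2)
for n,(r0,r1,c0,c1) in dict(tub=(128,180,314,360),tape=(255,305,243,292),brayer=(240,305,120,178)).items(): print(n,(d[r0:r1,c0:c1]>40).sum())
close_job()
E
```

```text
tub 0
tape 0
brayer 0
the job is handed in; nothing more can be done
```

The supply is home in the dock, and I handed the job in at about 22 s of the 64 s allowed.

I walked it in with alternating short pushes of about 14–26 mm, using shut fingers. It took five pushes on the right bumper and five on the left. Three more presses (left, right, left) then seated it and checked it was home. The largest skew I measured was about 4°. I pushed only on the bumper faces and never on the panel.

**Last checks**
- **Fully home:** both bumpers stopped dead with the fingertips at x ≈ -140.5 mm in the dock's frame. They did not move further when the push rose to about 25 N on each side. That puts the bumper faces at about -131 mm, against -130 mm for home.
- **Pose from the top camera:** skew is 0.3° and the case's rear edge is at about -2 mm, which is within the camera's calibration error. It sits about 7 mm right of the dock's centre line, inside the ±11 mm the rails allow.
- **Studs:** I could not see them once the supply was in, so "pressed in" rests on the hard stops and the rear edge position.
- **Bystanders:** the tub, tape roll and ink roller show no change in the before-and-after pictures.
- **At hand-in:** the arm was raised and well clear of everything.

No check failed. The only disagreement was the camera reading the supply 1–2 mm short of home while the push contact said it was at the stops.

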